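# Limescale catcher into the kettle

### The arm

A 7-joint arm with a two-finger parallel gripper is mounted at the origin on the work surface. World frame = base frame: x ahead of the robot, y to its left, z up, the work surface at z = 0. Lengths are in m, angles in rad, forces in N, time in s.
With the tool pointing down it reaches from about 0.35 to 0.9 m from the base axis. Payload 19.9 kg.
Tool frame: the origin (TCP) lies between the finger pads; the fingertips stand 19 mm ahead of it and the grasp point (between the pads) is the TCP; z points along the fingers, y is the direction in which the jaws open and shut (so a half turn about z gives the same grasp; the last joint's range is limited). The gripper opens to 94 mm and grips with 3 to 60 N. Pads are 16 mm wide; open, the fingers measure 119 mm over their backs; the gripper's body (75 mm by 177 mm) begins 78 mm behind the grasp point.
Start: joints at [-1.343, 0.417, -0.01, 1.614, 0.005, 1.111, -0.053], TCP at [0.167, 0.602, 0.224] pointing down, gripper open.
Joint ranges: [-2.81, 2.81], [-0.39, 2.02], [-1.27, 1.25], [0.06, 2.57], [-1.19, 4.33], [0.19, 2], [-2.82, 2.82]. Speed limits (rad/s): [1.89, 1.89, 2.39, 2.39, 3.01, 3.01, 3.01].

### API

Orientations are given as a 3x3 rotation matrix whose columns are the frame's x, y, z axes.
In Python, from rig import robot gives the robot as it stands. Calls block until the motion is done:
- robot.move_ptp(position, orientation): joint-space move of the TCP to a pose.
- robot.move_linear(position, velocity=0.15, frame=None, threshold=None): straight line of the TCP; frame=None keeps the orientation; velocity is the mean speed in m/s. With threshold (N) it stops when the force on the tool has changed by that much, and returns True; else False.
- robot.goto_joints(angles): joint-space move.
- robot.gripper_to(opening): finger opening in m; the grip force is fixed at half the most; returns when the fingers have stopped.
- robot.pause(seconds).
- robot.ik(position, orientation): joint angles nearest the present ones, or None.
- robot.get_state(): the state.
- robot.grab_frame(name): name is "scene" or "top" or "wrist"; returns the picture (400x640x3 uint8, red, green, blue); there is no depth.
- robot.camera_info(name): a dict with "fx", "fy", "cx", "cy" (pixels), "rvec" (rotation vector, rad) and "tvec" (3), from world to camera coordinates, as OpenCV has them. Camera axes: x right, y down, z forward; pixel columns grow to the right and rows downward; lengths in m; the calibration is good to about 2 mm. A picture is of the moment at which its call begins: read the wrist's pose just before it. camera_info takes no time and is no camera call; for the wrist camera it gives the pose at the moment of the call.
A pose or a line that the arm cannot do raises robot.PlanningError and nothing moves.
- robot.sign_off(): hands the job in, once; it reports no verdict.
The state is a dict: "time": time; "qpos": joint angles; "joint_vel": joint speeds; "effort": joint torques, N m; "ee_pos": TCP position; "tool_rot": TCP orientation; "force": force on the tool from outside, world axes, zero at the start; "moment": the same for the moment, N m; "opening": finger opening in m.
Only numpy, scipy, OpenCV 4.12 (cv2) and the standard library are available. Lean on these libraries where they do the work, as an engineer would, in place of code of your own. Each camera call takes 0.05 s, during which the arm holds its last target.

### The job

Put the steel limescale catcher that lies on the green trivet into the kettle. Press the red button on the kettle's handle, gently and just until the lid lets go, and keep your hand clear of the lid so that it springs fully open untouched; drop the catcher in through the mouth, then push the lid gently down until it clicks shut and stays. Leave the teapot, the mug and the tea tin as they are.

Things in the scene. Friction and masses are not known exactly. Their poses are not given: they have to be found in the camera images.
- kettle: Compact steel electric kettle on a black round power base; it stays put. 140 mm across at the foot, 115 mm at the mouth, rim 165 mm above the shelf. Origin at the centre of the underside, z up, +x to the spout (tip at x 92 mm, 160 mm high), -x to the black handle: its head is a block 36 mm wide (y), x -59 to -117 mm, top 170 mm high; the grip reaches x -148 mm.
- kettle_mouth (a point): Centre of the kettle's mouth at rim height, 165 mm above the shelf. Inside, the opening is 107 mm across, the wall 4 mm thick, the floor 137 mm below the rim.
- button: Red release button, 12 mm proud of the top of the handle head: 26 mm long (kettle x), 24 mm wide (y). Origin at the centre of its top face, axes as the kettle's. It goes straight down and comes back up when let go. Its plastic mechanism bears no more than 15 N.
- button_travel (a joint): How far the button is pressed, m (0 to 0.0115). First free play of 0.5 to 6 mm against 1 to 2 N (wear, different each time, not to be seen); then the latch spring, 4 to 8 N; about 3 mm into that the lid is let go, and about 1 mm further comes a hard stop.
- lid: Steel lid, a disc 115 mm across, 12 mm thick (rim 5 mm, sloping up to the top face), black seal plug beneath. Origin on its hinge line, 58.5 mm from the kettle's axis on the handle side, 166 mm above the shelf. Its x runs from the hinge across the lid, z out of its top; disc centre at x 58.5 mm, underside z 0, top z 12 mm. It bears no more than 20 N.
- lid_angle (a joint): Opening angle, rad: 0 shut and latched, 1.41 fully open, almost upright on the handle side of the mouth, its edge 115 mm above the hinge and leaning 20 mm over the mouth. Let go by the latch, a spring swings it up and back about the hinge in about half a second; a hand over the mouth, or a bulky one upright over the button, is in its way.
- lid_front (a point): On the lid's outer face near its front edge, 103.5 mm from the hinge. To shut the open lid, push its outer face over towards the spout and down (1 to 3 N here), then press on its front half with 4 to 9 N: a spring catch clicks in, it dips on to its seal, up to 0.05 rad below 0, where it goes hard, and it stays at about 0 when released.
- catcher_centre (a point): Centre (half-way up) of the limescale catcher, a stiff upright drum of coiled steel wire, 38 mm across and 28 mm high, about 30 g, standing on the trivet.
- trivet: Green silicone trivet, 150 x 150 x 6 mm, flat on the shelf and fixed to it; origin at the centre of its underside.
- teapot: Bystander: closed white ceramic teapot, 128 mm across, 118 mm high, loose; origin under its centre, spout to its +y, handle to its -y (about 200 mm over both).
- mug: Bystander: blue mug, 80 mm across, 92 mm high, loose; origin under its centre, handle to its +y.
- tin: Bystander: yellow square tea tin, 80 x 80 x 121 mm, loose; origin under its centre.
Not all that is in view belongs to the job. What is shaped like the kettle but orange or pink is not meant.

How it is judged:
On the way, in this order (a step that is already met when the one before it is completed fails the run):
1. the lid has sprung fully open (beyond 1.3 rad) (value of joint lid_angle above 1.3 rad), for 0.2 s.
2. the catcher lies on the kettle's floor while the lid is still up (horizontal distance between catcher_centre and kettle below 0.055 m and z of catcher_centre in the frame of kettle below 0.065 m and value of joint lid_angle above 0.3 rad), for 0.2 s.
At the end, for the whole second after the job is handed in: The lid is shut and held by its latch (angle below 0.04 rad), the catcher lies on the kettle's floor inside (within 55 mm of the kettle's axis, its centre less than 65 mm above the shelf), the button is back up (within 2 mm), and the teapot, the mug and the tin are within 15 mm of where they stood (value of joint lid_angle below 0.04 rad and horizontal distance between catcher_centre and kettle below 0.055 m and z of catcher_centre in the frame of kettle below 0.065 m and value of joint button_travel below 0.002 m and distance of each of teapot, mug, tin from where it was at the start of the episode below 0.015 m); the robot touches nothing.
It fails at once if the button is pressed with more than 15 N, or the lid or any other part of the kettle is pushed with more than 20 N (contact force between the fingers and button above 15 N or contact force between any of the fingers, the arm and kettle above 20 N).
It fails at once if the hand touches the lid (more than 1.5 N) before the catcher is in the kettle: it must spring open unhindered (contact force between any of the fingers, the arm and lid above 1.5 N and not (horizontal distance between catcher_centre and kettle below 0.055 m and z of catcher_centre in the frame of kettle below 0.16 m)).
It fails at once if the teapot, the mug or the tin is moved by more than 15 mm (distance of any of teapot, mug, tin from where it was at the start of the episode above 0.015 m).
It also fails if it takes over 67 s, if anything falls off the work surface, if the arm or the gripper's body presses on something with over 40 N, if the wrist force passes 120 N, or if a joint passes its speed limit or range.

## Working session

There is one attempt and no reset: what is moved stays moved. The work goes in short steps, each a Python script; the robot and the scene stay as the last script left them, time stands still between calls to the robot, and variables do not carry over. Pictures are saved under pics/ and viewed, and the job is handed in when it is done.

```bash
ls; mkdir -p pics
python3 - <<'E'
from rig import robot
import cv2
for n in ["scene","top","wrist"]:
    c=robot.camera_info(n); print(n,c)
    cv2.imwrite(f"pics/{n}0.png",robot.grab_frame(n)[:,:,::-1])
s=robot.get_state(); print(s)
E
```

```text
pics
scene {'fx': 415.1333845806877, 'fy': 415.1333845806877, 'cx': 318.577620100561, 'cy': 197.9066388091982, 'rvec': array([ 2.25378771,  1.83312385, -0.28120406]), 'tvec': array([-0.0766723 , -0.47620066,  1.68223702])}
top {'fx': 384.11027305135104, 'fy': 384.11027305135104, 'cx': 320.6351186881458, 'cy': 192.24235215318353, 'rvec': array([ 2.21435289, -2.18734087,  0.04603871]), 'tvec': array([-0.05871292,  0.51088677,  1.17414796])}
wrist {'fx': 344.7653120298332, 'fy': 344.7653120298332, 'cx': 316.8827131641357, 'cy': 197.10463245953366, 'rvec': array([-2.30390952, -1.75420445, -0.25878975]), 'tvec': array([-0.62444925, -0.02999238,  0.39209361])}
{'time': 0.15, 'qpos': array([-1.34249574,  0.4178266 , -0.01028388,  1.61398422,  0.00470687,
        1.1106875 , -0.0529818 ]), 'joint_vel': array([-0.00111613, -0.00248469, -0.00117395, -0.00121054,  0.00150871,
       -0.00042984, -0.00163586]), 'effort': array([-2.83995905e-04, -8.51541924e+01,  6.38567079e-01, -4.26139140e+01,
       -4.88803675e-02,  1.71444879e-02,  1.30780636e-04]), 'ee_pos': array([0.16654072, 0.60214988, 0.2239972 ]), 'tool_rot': array([[-9.63827063e-01,  2.66528366e-01, -1.48028552e-04],
       [ 2.66528392e-01,  9.63826675e-01, -8.70267280e-04],
       [-8.92770491e-05, -8.78240969e-04, -9.99999610e-01]]), 'force': array([0.59272364, 0.19868257, 0.37927618]), 'moment': array([-0.01897976,  0.01557172,  0.00674711]), 'opening': 0.0937139797890822}
```

View pics/scene0.png

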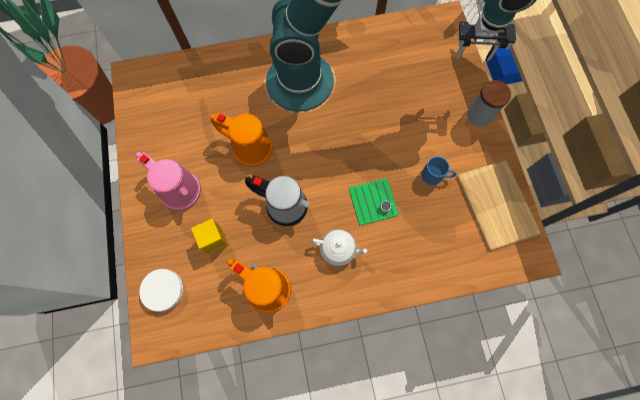

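View pics/top0.png

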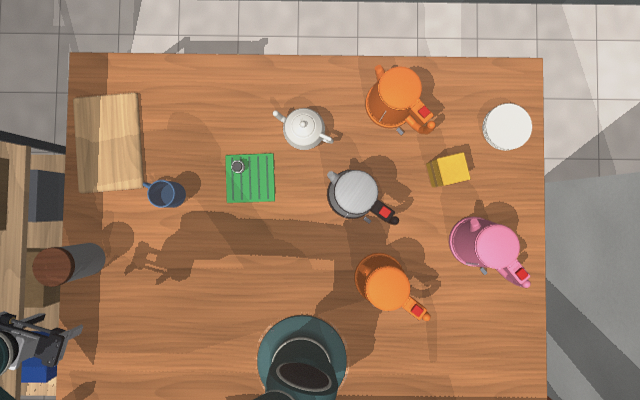

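View pics/wrist0.png

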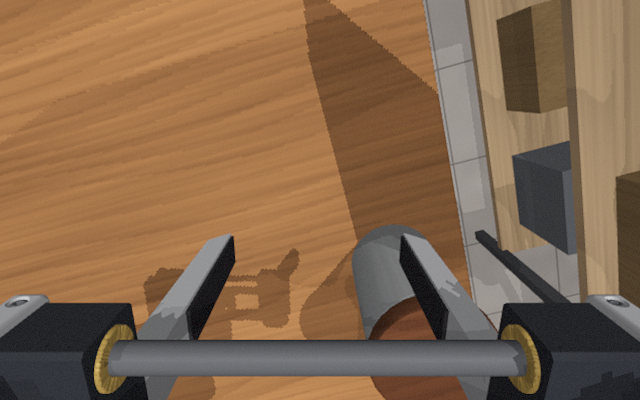

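The pictures show the steel kettle at top pixel (356,193), with its red button at about (386,212) and spout at about (333,177). The catcher is at (237,167) on the trivet. I'll zoom in to get exact pixels.

```bash
cat > h.py <<'E'
import numpy as np, cv2
from rig import robot
def cam(n):
    c=robot.camera_info(n); K=np.array([[c['fx'],0,c['cx']],[0,c['fy'],c['cy']],[0,0,1]])
    return K,np.array(c['rvec']),np.array(c['tvec'])
def proj(n,P,c=None):
    K,r,t=c or cam(n); return cv2.projectPoints(np.atleast_2d(np.array(P,float)),r,t,K,None)[0][:,0]
def back(n,uv,z,c=None):
    K,r,t=c or cam(n); R=cv2.Rodrigues(r)[0]
    d=R.T@np.linalg.inv(K)@np.array([uv[0],uv[1],1.]); o=-R.T@t
    return o+d*(z-o[2])/d[2]
def tri(obs):
    A=[];b=[]
    for n,uv in obs:
        K,r,t=cam(n);R=cv2.Rodrigues(r)[0];d=R.T@np.linalg.inv(K)@np.array([uv[0],uv[1],1.]);d/=np.linalg.norm(d);o=-R.T@t
        M=np.eye(3)-np.outer(d,d);A.append(M);b.append(M@o)
    x=np.linalg.lstsq(np.vstack(A),np.hstack(b),rcond=None)[0]
    return x
E
python3 - <<'E'
import cv2, numpy as np
from h import *
t=cv2.imread('pics/top0.png'); s=cv2.imread('pics/scene0.png')
for im,n,(u0,v0,u1,v1) in [(t,'tk',(320,160,410,230)),(s,'sk',(235,165,325,235)),(t,'tc',(215,145,285,210)),(s,'sc',(340,170,410,235))]:
    c=cv2.resize(im[v0:v1,u0:u1],None,fx=8,fy=8,interpolation=cv2.INTER_CUBIC); 
    for u in range(u0,u1,10): cv2.putText(c,str(u),((u-u0)*8,10),0,.35,(0,255,255)); cv2.line(c,((u-u0)*8,0),((u-u0)*8,c.shape[0]),(0,255,255),1) if 0 else None
    for v in range(v0,v1,10): cv2.putText(c,str(v),(0,(v-v0)*8+4),0,.35,(0,255,255))
    cv2.imwrite(f'pics/{n}.png',c)
# red centroid
for im,n,(u0,v0,u1,v1) in [(t,'top',(370,195,400,225)),(s,'scene',(245,172,268,195))]:
    h=im[v0:v1,u0:u1].astype(int); m=(h[:,:,2]>130)&(h[:,:,1]<60)&(h[:,:,0]<60)
    vv,uu=np.nonzero(m); print(n,m.sum(),uu.mean()+u0,vv.mean()+v0)
    print(back(n,(uu.mean()+u0,vv.mean()+v0),0.18))
E
```

```text
top 14 384.35714285714283 209.64285714285714
[ 0.46070279 -0.22104247  0.18      ]
scene 55 257.1636363636364 180.78181818181818
[ 0.45755328 -0.22148578  0.18      ]
```

Run:
```python
import cv2,numpy as np
a=cv2.imread('pics/tk.png');b=cv2.imread('pics/tc.png')
```

```text
(no output)
```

View pics/tk.png

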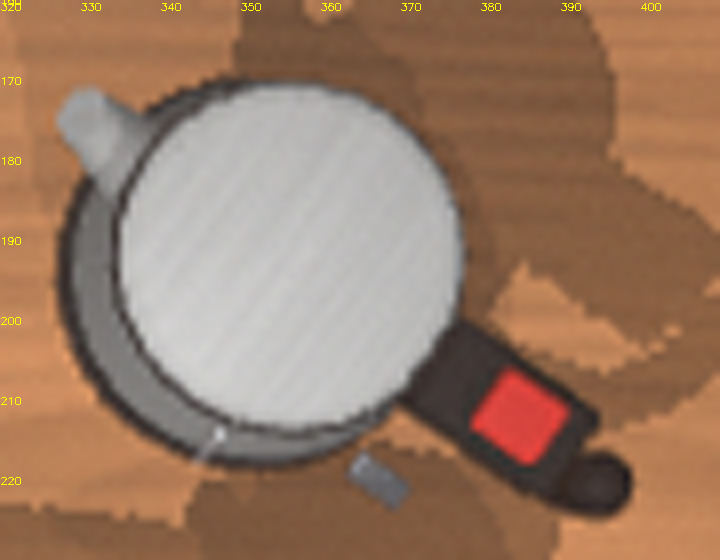

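View pics/tc.png

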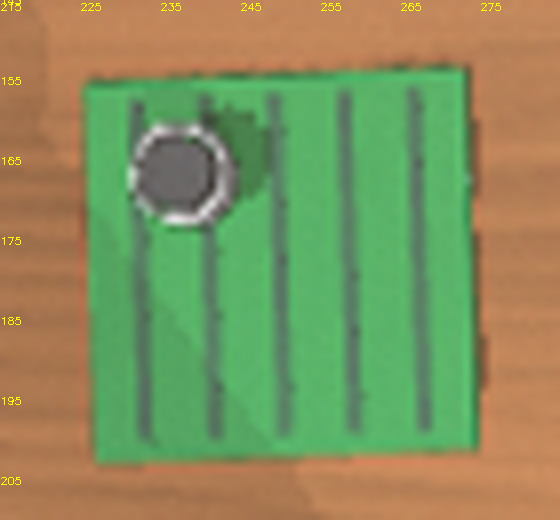

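View pics/sk.png

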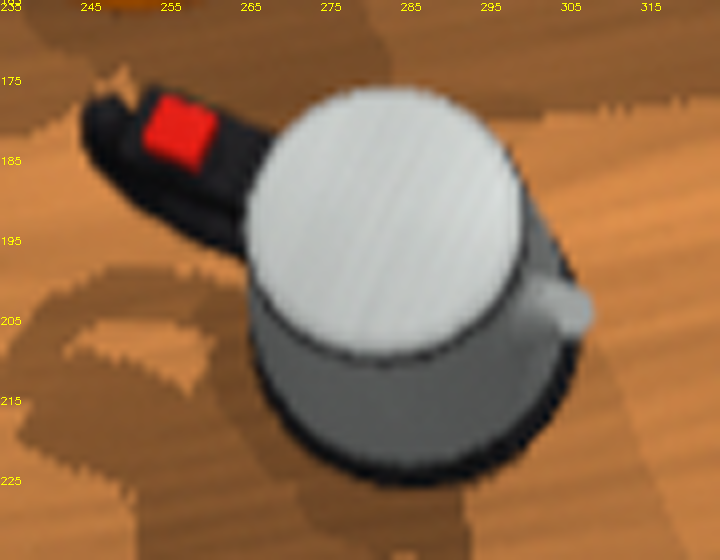

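View pics/sc.png

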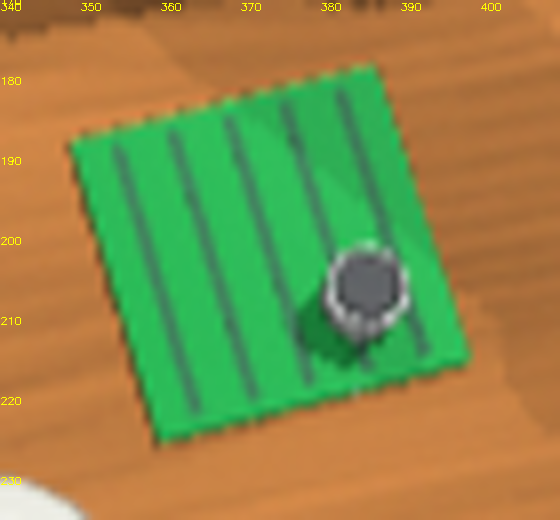

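Run:
```python
from h import *
def both(nm,pt,ps,z):
    pt=np.array(pt)-.44;ps=np.array(ps)-.44
    a=back('top',pt,z);b=back('scene',ps,z);print(nm,a[:2].round(4),b[:2].round(4),'tri',tri([('top',pt),('scene',ps)]).round(4)); return (a+b)[:2]/2
o=lambda c,u,v:(u+c[0]/8,v+c[1]/8)
bt=both('button',o((521,417),320,160),o((180,132),235,165),.182)
ld=both('lid',o((290.5,256.5),320,160),o((384,223.5),235,165),.170)
ct=both('catch',o((182,174),215,145),o((367,286),340,170),.034)
d=ld-bt;print(np.linalg.norm(d),np.degrees(np.arctan2(d[1],d[0])))
sp=both('spout',o((85,112),320,160),o((580,312),235,165),.160)
d=sp-ld;print(np.linalg.norm(d),np.degrees(np.arctan2(d[1],d[0])))
d=sp-bt;print('sp-bt',np.linalg.norm(d),np.degrees(np.arctan2(d[1],d[0])))
print(robot.get_state()['opening'])
for nm,uv in [('teapot',(303,126)),('tin',(456,168)),('pinkbtn',(520,276)),('orange btn',(418,310)),('orange lid',(388,288)),('mug',(166,194)),('orange2 btn',(423,112)),('orange2',(400,88))]:
    print(nm,back('top',uv,.15).round(3))
```

```text
button [ 0.4553 -0.2216] [ 0.4592 -0.2218] tri [ 0.4553 -0.223   0.1719]
lid [ 0.5078 -0.1464] [ 0.5113 -0.147 ] tri [ 0.5082 -0.1473  0.1607]
catch [0.5862 0.2011] [0.5896 0.2019] tri [0.5872 0.2036 0.0241]
0.09139337941697034 55.112342840568495
spout [ 0.5562 -0.0776] [ 0.5621 -0.0753] tri [ 0.5577 -0.0764  0.1456]
0.08604348913917093 54.807375448286955
sp-bt 0.17743624075777673 54.96445668367853
0.0937139797890822
teapot [ 0.687 -0.002  0.15 ]
tin [ 0.577 -0.421  0.15 ]
pinkbtn [ 0.286 -0.593  0.15 ]
orange btn [ 0.192 -0.318  0.15 ]
orange lid [ 0.25  -0.237  0.15 ]
mug [0.496 0.368 0.15 ]
orange2 btn [ 0.73  -0.331  0.15 ]
orange2 [ 0.796 -0.267  0.15 ]
```

```bash
cat >> h.py <<'E'
TH=np.radians(55.0); AX=np.array([0.5085,-0.1463]); 
KX=np.array([np.cos(TH),np.sin(TH),0]); KY=np.array([-np.sin(TH),np.cos(TH),0]); Z=np.array([0,0,1.])
def kp(x,y,z): return np.array([AX[0],AX[1],0])+x*KX+y*KY+z*Z
def ori(tilt,s=1):
    # tool z down, tilted so that body leans towards -kettle x by tilt; tool y = s*KY
    z=np.cos(tilt)*-Z+np.sin(tilt)*KX; y=s*KY; return np.column_stack([np.cross(y,z),y,z])
E
python3 - <<'E'
from h import *
c=robot.camera_info('wrist');R=cv2.Rodrigues(c['rvec'])[0];C=-R.T@c['tvec']
s=robot.get_state();T=np.array(s['tool_rot']);print('cam in tool',T.T@(C-s['ee_pos']), 'axis',T.T@R[2])
for sg in (1,-1):
  for t in (0,15,25,35,45):
    O=ori(np.radians(t),sg)
    q=robot.ik(kp(-92,0,200)*0+kp(-.092,0,.19)-.019*O[:,2],O); q2=robot.ik(kp(-.092,0,.25)-.019*O[:,2],O)
    print(sg,t,None if q is None else np.round(q,2),q2 is not None)
  for t in (0,-10,-20):
    O=ori(np.radians(t),sg); q=robot.ik(kp(.015,0,.21),O); print('drop',sg,t,None if q is None else np.round(q,2), robot.ik(kp(.015,0,.33),O) is not None)
  for t in (0,20,40):
    O=ori(np.radians(t),sg)
    print('shut',t,[robot.ik(kp(x,0,z)-.019*O[:,2],O) is not None for x,z in ((-.1,.26),(-.07,.26),(.03,.23),(.04,.175))])
a=np.arctan2(.2015,.588)
for p in (0,1,2,3):
    y=np.array([-np.sin(a+p*np.pi/2),np.cos(a+p*np.pi/2),0]);O=np.column_stack([np.cross(y,-Z),y,-Z]);q=robot.ik([.588,.2015,.029],O);print('c',p,None if q is None else np.round(q,2))
E
```

```text
cam in tool [ 8.52298820e-02 -9.23874859e-05 -1.59449664e-01] axis [-2.89860644e-01  1.97399592e-04  9.57068842e-01]
1 0 [ 1.27  0.41 -1.08  1.89  0.41  1.08  2.56] True
1 15 [-0.32  0.39  1.09  1.97 -0.68  1.13 -2.66] True
1 25 [-0.19  0.44  1.09  1.98 -0.87  1.24 -2.45] True
1 35 [-0.07  0.53  1.08  1.99 -1.04  1.41 -2.27] True
1 45 [ 0.04  0.64  1.08  1.99 -1.18  1.6  -2.12] True
drop 1 0 [ 1.04  0.47 -1.08  1.83  0.46  1.12  2.33] True
drop 1 -10 [-0.35  0.35  0.57  1.82 -0.03  1.09  2.74] True
drop 1 -20 [-0.31  0.4   0.43  1.77  0.15  1.18  2.56] True
shut 0 [True, True, True, True]
shut 20 [True, True, True, True]
shut 40 [True, True, True, True]
-1 0 [-0.55  0.45  1.21  1.95 -0.48  1.08  0.25] True
-1 15 [-0.32  0.39  1.09  1.97 -0.68  1.13  0.48] True
-1 25 [-0.19  0.44  1.09  1.98 -0.87  1.24  0.69] True
-1 35 [-0.07  0.53  1.08  1.99 -1.04  1.41  0.87] True
-1 45 [ 0.04  0.64  1.08  1.99 -1.18  1.6   1.02] True
drop -1 0 [-0.59  0.42  0.99  1.88 -0.4   1.06 -0.04] True
drop -1 -10 [-0.64  0.46  0.97  1.83 -0.24  1.1  -0.21] True
drop -1 -20 [-0.65  0.52  0.91  1.78 -0.09  1.16 -0.35] True
shut 0 [True, True, True, True]
shut 20 [True, True, True, True]
shut 40 [True, True, True, True]
c 0 [-0.44  0.65  0.09  1.75 -0.08  0.74  1.58]
c 1 [-1.09  0.99  1.08  1.77 -1.01  1.05 -2.43]
c 2 [-0.78  0.72  0.56  1.76 -0.51  0.8  -1.22]
c 3 [-0.71  0.7   0.45  1.76 -0.41  0.78  0.28]
```

Run:
```python
from h import *
robot.gripper_to(0.0)
O=ori(np.radians(30),-1)
off=-O@np.array([-.008,0,.019])
print(off)
D=ori(0,-1)
robot.move_ptp([.35,.15,.42],D)
robot.move_ptp(kp(-.092,0,.26)+off,O)
robot.move_linear(kp(-.092,0,.197)+off)
robot.pause(.3)
s=robot.get_state();print(s['time'],s['qpos'].round(2),s['force'],s['ee_pos']-kp(-.092,0,.197)-off,s['opening'])
for n in ["scene","top","wrist"]:
    cv2.imwrite(f"pics/{n}1.png",robot.grab_frame(n)[:,:,::-1])
print('tip corner',proj('scene',kp(-.092,0,.197)),proj('wrist',kp(-.088,0,.182)))
a=cv2.imread('pics/scene1.png')[120:240,200:360]; b=cv2.imread('pics/top1.png')[140:260,300:460]
cv2.imwrite('pics/st1.png',np.vstack([cv2.resize(x,None,fx=5,fy=5,interpolation=2)[:300] if 0 else cv2.resize(x,(400,300),interpolation=2) for x in (a,b)]))
```

```text
[-0.00147512 -0.00210669  0.02045448]
6.6417 [ 0.57  0.26  0.16  1.96 -0.65  1.09  0.47] [-0.81169072  0.33310901  0.53760444] [ 0.00017902 -0.00014869  0.00060471] 0.0003618792019111526
tip corner [[256.23925785 178.55423463]] [[317.15727711 255.60490924]]
```

View pics/st1.png

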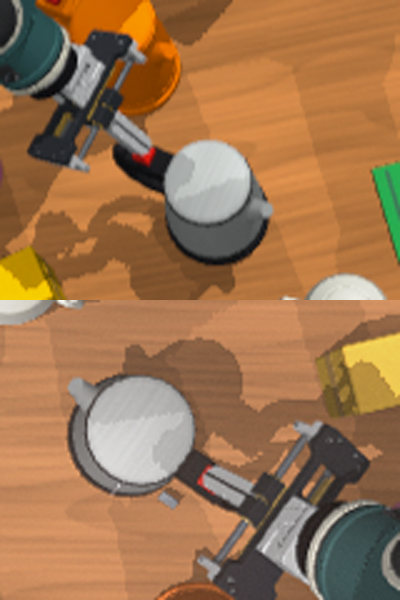

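View pics/wrist1.png

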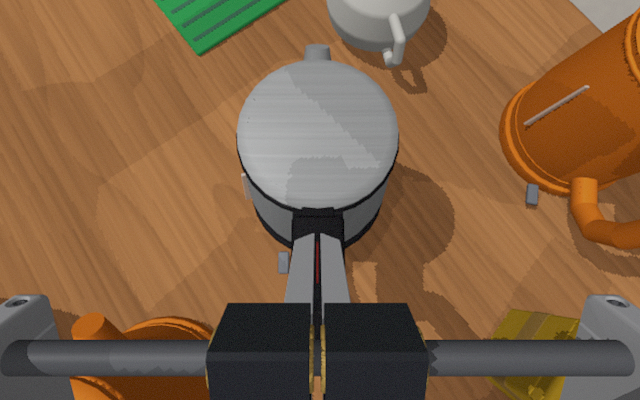

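Run:
```python
from h import *
O=ori(np.radians(30),-1); off=-O@np.array([-.008,0,.019])
a=np.linspace(0,2*np.pi,180); P=proj('wrist',[kp(.0575*np.cos(t),.0575*np.sin(t),.171) for t in a]); print('lid pred',P.min(0),P.max(0))
robot.move_linear(kp(-.092,0,.186)+off,velocity=.05); robot.pause(.2)
f0=np.mean([robot.get_state()['force'] for _ in range(3)],axis=0)
ref=robot.grab_frame('wrist').astype(int)[40:200,220:420]
z=.186; prev=0
while z>.168:
    z-=.0004
    hit=robot.move_linear(kp(-.092,0,z)+off,velocity=.008,threshold=6)
    s=robot.get_state(); f=s['force']-f0
    im=robot.grab_frame('wrist').astype(int)[40:200,220:420]; d=np.abs(im-ref).mean()
    print(round(s['time'],2),round(z,4),round(s['ee_pos'][2]-off[2],4),f.round(2),hit,round(d,1))
    if d>12 or f[2]>10.5: break
robot.move_linear(kp(-.10,0,.21)+off,velocity=.1)
robot.pause(.5)
for n in ["scene","top","wrist"]:
    cv2.imwrite(f"pics/{n}2.png",robot.grab_frame(n)[:,:,::-1])
print(robot.get_state()['time'])
b=cv2.imread('pics/scene2.png')[120:240,200:360]
cv2.imwrite('pics/st2.png',np.hstack([cv2.resize(b,(400,300),interpolation=2),cv2.resize(cv2.imread('pics/wrist2.png'),(400,300))]))
```

```text
lid pred [235.87858411  59.20121118] [398.42527216 210.56752994]
7.66 0.1856 0.1856 [-0.35 -0.99 -0.23] False 2.0
7.96 0.1852 0.1852 [-0.12 -0.64 -0.11] False 2.4
8.26 0.1848 0.1848 [-0.47 -0.83 -0.1 ] False 2.7
8.56 0.1844 0.1844 [-0.23 -0.03 -0.4 ] False 3.0
8.86 0.184 0.184 [-0.65 -0.95 -0.7 ] False 3.4
9.16 0.1836 0.1836 [-0.47 -1.1  -0.72] False 3.7
9.46 0.1832 0.1832 [ 0.61 -1.36  0.17] False 4.0
9.76 0.1828 0.1828 [-0.16 -0.49 -0.47] False 4.3
10.06 0.1824 0.1824 [-0.32 -0.55  0.03] False 4.6
10.36 0.182 0.182 [ 0.07 -0.14 -0.01] False 4.9
10.66 0.1816 0.1816 [-0.03 -0.91 -0.05] False 5.2
10.96 0.1812 0.1812 [ 0.18 -1.11  0.45] False 5.4
11.26 0.1808 0.1808 [-0.11 -0.47  0.31] False 5.7
11.56 0.1804 0.1804 [-1.26 -1.97  2.18] False 5.9
11.86 0.18 0.1801 [-0.69 -0.94  3.16] False 6.1
12.16 0.1796 0.1796 [-0.28 -0.85  3.12] False 6.5
12.46 0.1792 0.1792 [-0.54 -0.84  3.09] False 6.9
12.76 0.1788 0.1788 [-0.04 -0.43  3.2 ] False 7.1
13.06 0.1784 0.1784 [-0.34 -0.65  4.49] False 7.5
13.36 0.178 0.178 [-1.47 -0.1   4.85] False 7.8
13.66 0.1776 0.1776 [-0.23 -0.75  3.33] False 8.2
13.96 0.1772 0.1772 [-0.97 -0.59  5.78] False 17.6
15.15
```

View pics/st2.png

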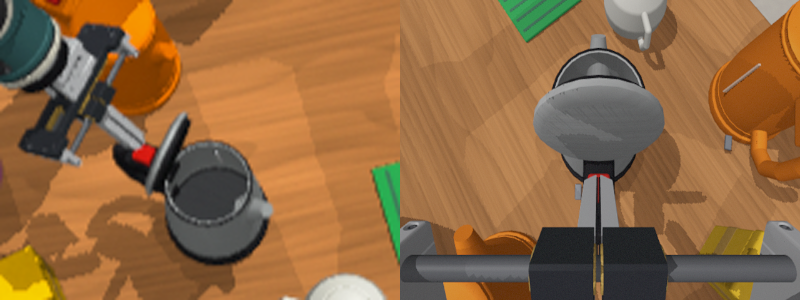

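Run:
```python
from h import *
O=ori(np.radians(30),-1)
robot.move_linear(kp(-.17,0,.42),velocity=.25)
a=np.arctan2(.2015,.587)+3*np.pi/2
y=np.array([-np.sin(a),np.cos(a),0]);C=np.column_stack([np.cross(y,-Z),y,-Z])
np.save('C.npy',C)
robot.move_ptp([.45,.0,.44],ori(0,-1))
robot.move_ptp([.587,.2015,.20],C)
robot.gripper_to(.09)
robot.pause(.2)
cv2.imwrite("pics/wrist3.png",robot.grab_frame('wrist')[:,:,::-1])
cv2.imwrite("pics/scene3.png",robot.grab_frame('scene')[:,:,::-1])
s=robot.get_state();print(s['time'],s['ee_pos'],s['qpos'].round(2),proj('wrist',[[.587,.2015,.034]]), C[:,0],C[:,1])
for uv in ((317,200),): print(back('wrist',uv,.034))
import pickle; pickle.dump(cam('wrist'),open('c3.pkl','wb'))
```

```text
20.2167 [0.58702935 0.20149396 0.20001691] [-0.1   0.46 -0.38  1.64  0.19  1.08 -0.2 ] [[317.10466124 183.84556228]] [-0.32467445  0.94582583  0.        ] [0.94582583 0.32467445 0.        ]
[0.59226707 0.18586553 0.034     ]
```

View pics/wrist3.png

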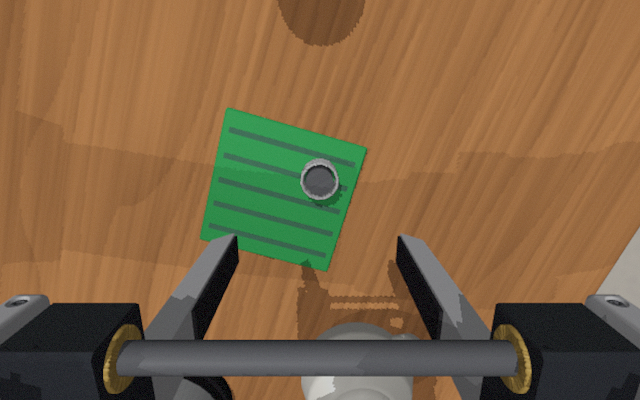

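View pics/scene3.png

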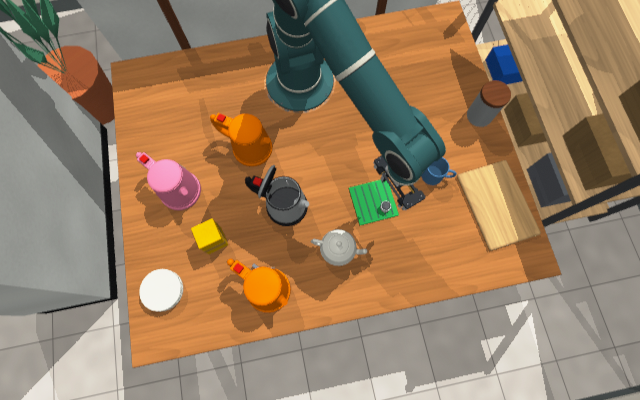

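Run:
```python
from h import *
import pickle
C=np.load('C.npy');c=pickle.load(open('c3.pkl','rb'))
p=back('wrist',(319.8,180.3),.034,c);print(p)
p=np.array([p[0],p[1],0])
robot.move_linear(p+[0,0,.06],velocity=.15)
robot.move_linear(p+[0,0,.029],velocity=.06)
robot.gripper_to(.02)
s=robot.get_state();print(s['time'],s['opening'],s['ee_pos'])
robot.move_linear(p+[0,0,.12],velocity=.15)
robot.pause(.1)
s=robot.get_state();print(s['time'],s['opening'],s['force'])
cv2.imwrite("pics/wrist4.png",robot.grab_frame('wrist')[:,:,::-1])
cv2.imwrite("pics/top4.png",robot.grab_frame('top')[:,:,::-1])
```

```text
[0.58832018 0.20571706 0.034     ]
22.825 0.037598011481583385 [0.58833844 0.20570713 0.02900778]
23.6833 0.03748851019627448 [ 0.20774642  0.72648883 -0.28459531]
```

View pics/wrist4.png

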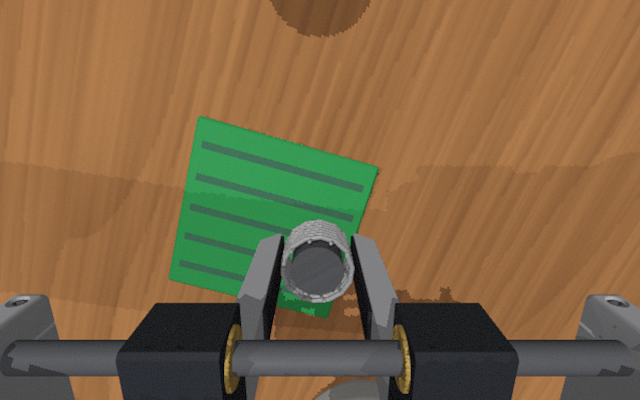

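View pics/top4.png

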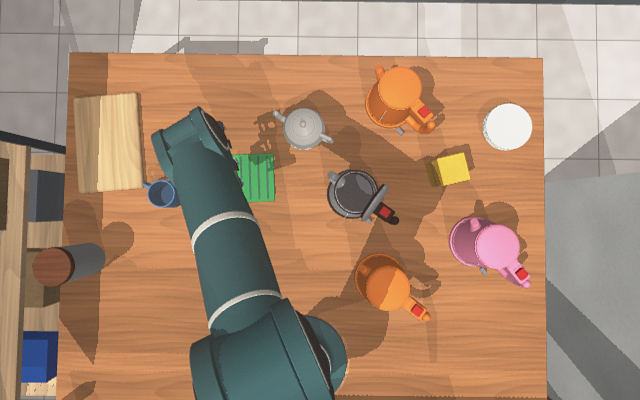

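Run:
```python
from h import *
s=robot.get_state();p=s['ee_pos']
robot.move_linear([p[0],p[1],.40],velocity=.3)
O=ori(np.radians(-12),-1)
robot.move_ptp(kp(.05,0,.42),O)
robot.move_linear(kp(.03,0,.30),velocity=.2)
robot.pause(.1)
s=robot.get_state();print(s['time'],s['opening'],s['qpos'].round(2))
cv2.imwrite("pics/wrist5.png",robot.grab_frame('wrist')[:,:,::-1])
cv2.imwrite("pics/scene5.png",robot.grab_frame('scene')[:,:,::-1])
a=cv2.imread('pics/scene5.png')[100:260,180:400]
cv2.imwrite('pics/st5.png',np.hstack([cv2.resize(a,(400,300),interpolation=2),cv2.resize(cv2.imread('pics/wrist5.png'),(400,300))]))
```

```text
26.925 0.03744634551028453 [ 0.16  0.26 -0.12  1.67  0.21  1.33 -0.63]
```

View pics/st5.png

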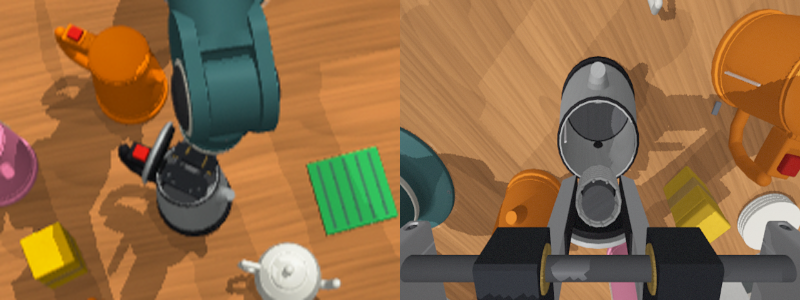

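Run:
```python
from h import *
robot.move_linear(kp(.016,0,.203),velocity=.12,threshold=6)
s=robot.get_state();print(s['time'],s['ee_pos']-kp(.016,0,.203),s['force'])
robot.gripper_to(.062)
robot.pause(.4)
robot.move_linear(kp(.045,0,.32),velocity=.2)
s=robot.get_state();print(s['time'],s['opening'],s['force'])
cv2.imwrite("pics/wrist6.png",robot.grab_frame('wrist')[:,:,::-1])
cv2.imwrite("pics/scene6.png",robot.grab_frame('scene')[:,:,::-1])
a=cv2.imread('pics/scene6.png')[100:260,180:400]
cv2.imwrite('pics/st6.png',np.hstack([cv2.resize(a,(400,300),interpolation=2),cv2.resize(cv2.imread('pics/wrist6.png'),(400,300))]))
```

```text
27.9917 [4.00139013e-04 4.90796626e-05 6.44726128e-04] [ 1.2454049   0.17487961 -0.43724893]
29.725 0.06201880954808908 [ 0.06507204  0.50132559 -0.22991959]
```

View pics/st6.png

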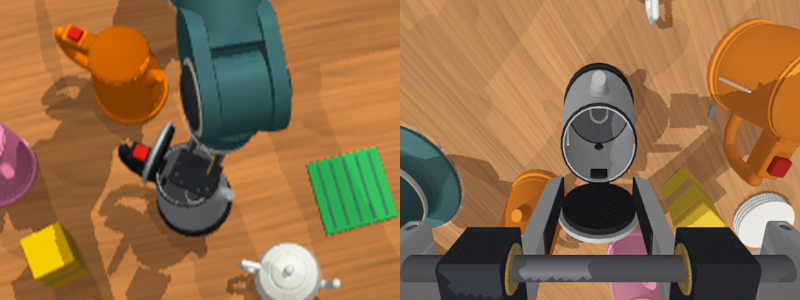

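Run:
```python
from h import *
O=ori(np.radians(15),-1)
robot.move_linear(kp(.05,0,.43),velocity=.25)
robot.gripper_to(0)
robot.move_ptp(kp(-.13,0,.43),O)
s=robot.get_state();print(s['time'],s['opening'],s['qpos'].round(2))
cv2.imwrite("pics/top7.png",robot.grab_frame('top')[:,:,::-1])
cv2.imwrite("pics/wrist7.png",robot.grab_frame('wrist')[:,:,::-1])
cv2.imwrite("pics/scene7.png",robot.grab_frame('scene')[:,:,::-1])
a=cv2.imread('pics/scene7.png')[160:240,235:335];b=cv2.imread('pics/top7.png')[150:230,310:410];c=cv2.imread('pics/wrist6.png')[120:260,400:560]
cv2.imwrite('pics/st7.png',np.hstack([cv2.resize(x,(260,230),interpolation=2) for x in (a,b,c)]))
```

```text
32.1833 0.0008615294761885875 [ 0.56  0.07  0.07  1.62 -0.27  1.46  0.05]
```

View pics/st7.png

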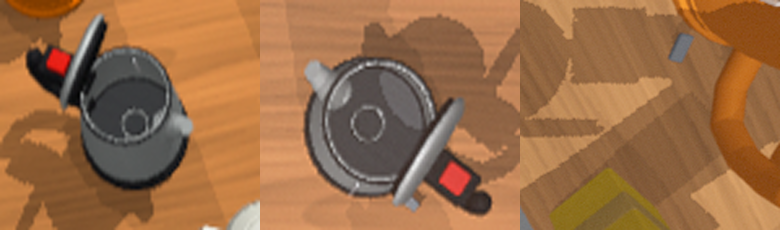

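View pics/wrist7.png

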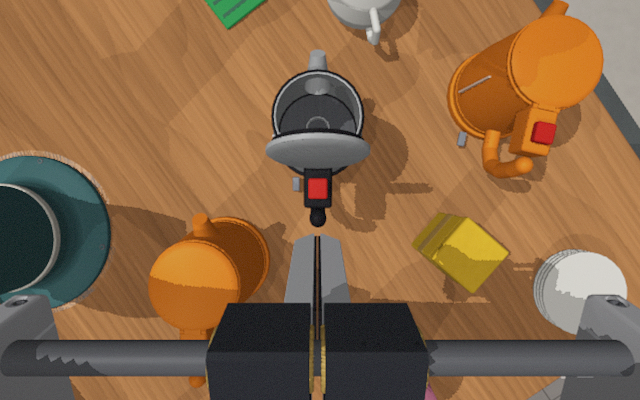

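```bash
cat > shut.py <<'E'
from h import *
O=ori(np.radians(15),-1); r=.092; H=np.array([-.0585,.166])
# corners in kettle xz relative to TCP
cor=[]
for tx in (-.008,.008):
    w=O@np.array([tx,0,.019]); cor.append([w@KX,w[2]])
cor=np.array(cor)
def tcp(th,pen=0.):
    n=np.array([-np.sin(th),np.cos(th)]); f=H+r*np.array([np.cos(th),np.sin(th)])+(.012-pen)*n
    k=cor[np.argmin(cor@n)]; q=f-k; return kp(q[0],0,q[1])
E
python3 - <<'E'
from shut import *
st=tcp(1.41)-.03*KX
robot.move_linear(np.array([st[0],st[1],.36]),velocity=.2)
robot.move_linear(st,velocity=.15,threshold=5)
robot.pause(.15)
f0=np.mean([robot.get_state()['force'] for _ in range(5)],axis=0);print(robot.get_state()['time'],f0)
for th in list(np.arange(1.40,.05,-.09))+[.06]:
    hit=robot.move_linear(tcp(th),velocity=.08,threshold=8)
    s=robot.get_state();f=s['force']-f0
    print(round(s['time'],2),round(th,2),round(f@KX,2),round(f@KY,2),round(f[2],2),hit)
    if hit or np.linalg.norm(f)>9: break
np.save('f0.npy',f0)
cv2.imwrite("pics/wrist8.png",robot.grab_frame('wrist')[:,:,::-1])
E
```

```text
33.7333 [-0.21429469 -0.69739272 -0.25389847]
34.27 1.4 1.19 0.74 0.37 False
34.52 1.31 0.01 0.51 0.75 False
34.78 1.22 0.57 0.68 1.5 False
35.04 1.13 -0.16 -0.07 -0.03 False
35.3 1.04 0.01 -0.36 1.4 False
35.56 0.95 -0.54 0.42 0.72 False
35.82 0.86 1.0 0.43 0.8 False
36.08 0.77 0.9 0.29 1.06 False
36.33 0.68 0.71 0.01 1.72 False
36.59 0.59 0.13 -0.19 1.57 False
36.85 0.5 0.01 0.64 1.28 False
37.11 0.41 -0.04 0.58 1.86 False
37.37 0.32 -0.59 0.78 1.33 False
37.76 0.23 1.59 0.49 1.0 False
38.02 0.14 0.44 0.44 2.54 False
38.27 0.06 0.59 0.03 1.98 False
```

View pics/wrist8.png

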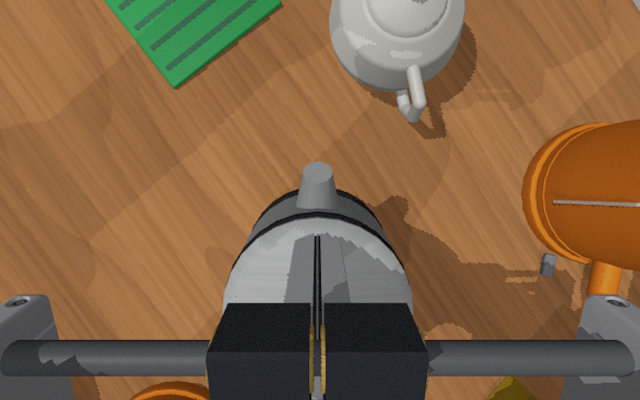

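The lid is under the fingertips and almost down. Next I press it in small, force-limited steps.

Run:
```python
from shut import *
f0=np.load('f0.npy'); p=tcp(.06); z=0;stop=False
while z<.013:
    z+=.0005
    hit=robot.move_linear(p-[0,0,z],velocity=.01,threshold=6)
    f=np.mean([robot.get_state()['force'] for _ in range(1)],axis=0)-f0
    s=robot.get_state();print(round(s['time'],2),round(z,4),round(f[2],2),hit)
    if f[2]>10.5: break
robot.move_linear(p+[0,0,.0]-.0*KX,velocity=.03)
robot.move_linear(p+[0,0,.10]-.06*KX,velocity=.15)
robot.move_linear(p+[0,0,.22]-.16*KX,velocity=.25)
robot.pause(.2)
for n in ["scene","top","wrist"]:
    cv2.imwrite(f"pics/{n}9.png",robot.grab_frame(n)[:,:,::-1])
print(robot.get_state()['time'],robot.get_state()['force'])
a=cv2.imread('pics/scene9.png')[150:240,225:345];b=cv2.imread('pics/top9.png')[150:240,310:430]
cv2.imwrite('pics/st9.png',np.vstack([np.hstack([cv2.resize(x,(400,300),interpolation=2) for x in (a,b)]),cv2.resize(np.hstack([cv2.imread('pics/wrist9.png'),cv2.imread('pics/scene9.png')]),(800,250))]))
```

```text
38.57 0.0005 1.22 False
38.82 0.001 2.51 False
39.07 0.0015 2.48 False
39.32 0.002 1.07 False
39.57 0.0025 1.28 False
39.82 0.003 0.13 False
40.07 0.0035 -0.46 False
40.32 0.004 -0.14 False
40.57 0.0045 1.56 False
40.82 0.005 0.45 False
41.07 0.0055 0.19 False
41.32 0.006 1.0 False
41.57 0.0065 1.86 False
41.82 0.007 1.2 False
42.07 0.0075 1.73 False
42.32 0.008 1.28 False
42.57 0.0085 1.64 False
42.82 0.009 1.54 False
43.07 0.0095 3.73 False
43.32 0.01 6.84 False
43.57 0.0105 10.64 False
46.1167 [ 0.44206926 -0.10967371 -0.69987156]
```

View pics/st9.png

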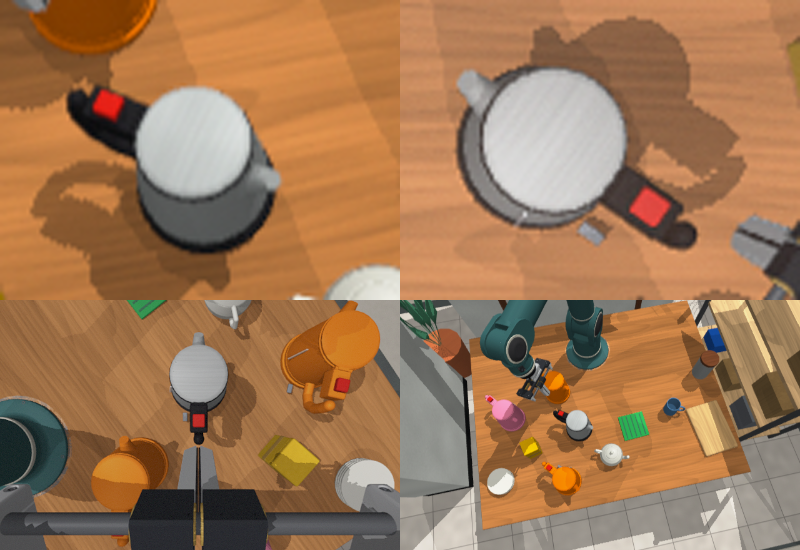

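Run:
```python
from h import *
for n,(u0,v0,u1,v1) in [('top',(325,165,400,222)),('scene',(243,172,312,228))]:
    a=cv2.imread(f'pics/{n}0.png')[v0:v1,u0:u1].astype(np.float32).mean(2);robot.pause(.2);b=robot.grab_frame(n)[v0:v1,u0:u1].astype(np.float32).mean(2)
    print(n,np.abs(a-b).mean(), cv2.phaseCorrelate(a,b), np.abs(a-b).max())
# bystanders
for n in ('top',):
    a=cv2.imread(f'pics/{n}0.png');b=cv2.imread(f'pics/{n}9.png')
    for nm,(u0,v0,u1,v1) in dict(teapot=(268,100,340,155),mug=(138,172,192,212),tin=(425,145,475,192)).items():
        x=a[v0:v1,u0:u1].astype(np.float32).mean(2);y=b[v0:v1,u0:u1].astype(np.float32).mean(2);print(nm,cv2.phaseCorrelate(x,y),np.abs(x-y).mean())
print(robot.get_state()['time'])
```

```text
top 10.046238 ((0.4676598184966352, -0.016093640692552924), 0.9706014407475789) 54.333336
scene 7.310559 ((-0.054116272388959885, 0.057810134216147446), 0.9781828254461289) 49.66667
teapot ((0.0009575867772895208, -0.028397653031259296), 0.98155740764406) 5.6580806
mug ((0.06209700165974752, 0.012028455503948265), 0.9298147188292609) 9.884414
tin ((0.07501985134725686, -0.21500535274876142), 0.619035297036171) 17.098156
46.6167
```

```bash
python3 -c "
from rig import robot
robot.sign_off()"
```

```text
the job is handed in; nothing more can be done
```

I did the whole job and handed it in at about 47 s of the 67 s allowed; the hand-in reported no verdict.

- **Button:** I pressed it in 0.4 mm steps with the hand tilted back from the lid. The lid let go at about 5 mm of travel, with the force reading no higher than 6 N, and sprang fully open. The pictures show the hand clear of it.
- **Catcher:** I gripped it on the trivet (opening read 37.5 mm against its 38 mm) and dropped it through the mouth. The top and scene pictures both show it lying on the kettle's floor before I closed the lid.
- **Lid:** I pushed it over at 1 to 3 N and pressed it down in 0.5 mm steps until it went hard at 10.6 N. After I let go it stayed shut for about 3 s, and the kettle lined up with the starting pictures within 0.1 px (scene) and 0.5 px (top). I never saw the click itself in the forces; I take the latch as held because the lid did not spring back.
- **Bystanders:** The top pictures from before and after show the teapot and mug shifted by under 0.1 px. The tin's check was less certain (0.2 px shift, weaker match), probably because of the arm's changed shadow. The hand did not go near it.
- **End state:** The button looks back up, and the hand is clear of everything.

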